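Try the sprung cover of the dry-block incubator

ROBOT

A 6-joint arm with a two-finger parallel gripper is mounted at the origin on a cart in front of the work surface, level with it; the furniture and walls round the work are solid. World frame = base frame: x ahead of the robot, y to its left, z up, the work surface at z = 0. Lengths are in m, angles in rad, forces in N, time in s.
With the tool pointing down it reaches from about 0.3 to 1 m from the base axis. Payload 5.1 kg.
Tool frame: the origin (TCP) lies midway between the tips of the shut fingers; the grasp point (between the pads) lies 19 mm behind it; z points along the fingers, y is the direction in which the jaws open and shut (so a half turn about z gives the same grasp; the last joint's range is limited). The gripper opens to 95 mm and grips with 3 to 60 N. Pads are 20 mm wide; open, the fingers measure 119 mm over their backs; the gripper's body (75 mm by 180 mm) begins 59 mm behind the grasp point.
Start: joints at [1.018, 0.124, 1.65, -0, 1.367, -0.083], TCP at [0.294, 0.58, 0.215] pointing down, gripper open.
Joint ranges: [-2.61, 2.61], [-1.02, 2.33], [0.03, 2.71], [-1.35, 4.49], [0.32, 2.68], [-2.91, 2.91]. Speed limits (rad/s): [2.57, 2.57, 3.14, 3.14, 3.14, 3.14].

INTERFACE

Orientations are given as a 3x3 rotation matrix whose columns are the frame's x, y, z axes.
In Python, from workcell import * gives the robot as it stands.
- The arm moves only by the shell command python3 -m crank 'ROWS' [FORCE]. ROWS is JSON, a list of rows, each a list of 3 entries, a list of its own where there are three numbers: the opening, from 0 (shut) to 1 (fully open), then the shift along the world's x, y, z in m, then the turn, a rotation vector about the world's x, y, z in degrees. In form: [[grip, [x, y, z], [rx, ry, rz]], ...]. A call has 1 to 10 rows; each row is the pose to reach, as a shift and turn from the pose commanded when the call began; what a row does not reach only later rows make up. A row lasts 1/8 s, in which the tool goes at most 62.5 mm and 10.7 degrees, less where a joint would pass 70% of its speed; a pose out of reach is approached as far as the arm can. A call with a gripper value outside its range is refused whole. The fingers move at their own pace and stop on an object; FORCE is the grip in N (left out, the last holds). Time passes only in rows, so rows that repeat a pose let the fingers close. It gives the time, the measured TCP pose, the force and the opening at its end, in the units of the state.
- get_state(): the state, without advancing time (a new reading comes with each control period).
- read_camera(name): name is "side" or "top"; returns a dict with "pixels" (420x560x3 uint8, blue, green, red), "range_z" (420x560 float32, m along the optical axis (not along the pixel's ray), 0 where there is no reading), "vertical_fov" (degrees; the focal length in pixels is half the picture's height over the tangent of half this angle, whatever the lens; pixels are square), "cx", "cy" (the principal point, pixels), "distortion" ([k1, k2, p1, p2, k3] as OpenCV has them; the pictures are not rectified), "camera_from_world" (4x4, takes a point from world to camera coordinates). Camera axes: x right, y down, z forward; pixel columns grow to the right and rows downward; lengths in m; the calibration is good to about 2 mm. A picture is of the moment at which its call begins.
- job_done(): hands the job in, once; it reports no verdict.
The state is a dict: "time_s": time; "qpos": joint angles; "joint_vel": joint speeds; "joint_torque": joint torques, N m; "eef_pos": TCP position; "ee_rot": TCP orientation; "ft_force": force on the tool from outside, world axes, zero at the start; "wrist_torque": the same for the moment, N m; "gripper_width": finger opening in m.
Only numpy, scipy, OpenCV 4.12 (cv2) and the standard library are available. Lean on these libraries where they do the work, as an engineer would, in place of code of your own. Each camera call takes 0.05 s, during which the arm holds its last target. There are 200 camera calls.

TASK

The sprung cover of the small white incubator is to be tried at its balance point. First take the marker pen off the cover and lay it on the notepad, leaving the cover shut; then take the cover by its black bar handle and raise it until the red pointer is clearly past the orange balance mark on the drum, bring it back down until the pointer stands in the green band just below that mark, and hold it there. Finish still holding the cover in the green band by its handle, and leave the cup, the dropper bottle and the small timer where they are.

Things in the scene. Friction and masses are not known exactly. Their poses are not given: they have to be found in the camera images.
- incubator: White dry-block incubator fixed to the bench, an open-topped box 165 mm deep (x) by 240 mm wide (y), closed by a flat grey cover with a white panel; top of the shut cover 104 mm above the bench. Origin: on the bench, 5 mm behind the middle of the box. x points from the front (handle side) to the rear (hinge side), y to the left seen from the front, z up.
- hinge (a point): Middle of the cover's hinge axis: 75 mm behind the incubator's origin and 96 mm above the bench. The axis runs along the incubator's y.
- handle (a point): Middle of the cover's black handle: a round bar 12 mm thick, 110 mm long, parallel to the hinge axis and 210 mm from it, in the cover's plane; cover shut, it is 96 mm above the bench. It stands 45 mm out from the cover's front edge on a post at each end, open above and below. Pinched from above across the bar, it can turn between the fingers as the cover swings.
- cover (a joint): Angle of the cover (rad): 0 shut, growing as the front edge rises, stop at 1.35. At angle a the handle is 210 cos(a) mm in front of the hinge axis and 210 sin(a) mm above it. 0.95 kg, torsion springs, no friction: below the balance point at 0.90 it falls shut, above it the springs push it open, with at most 3 N felt at the handle.
- marker: Marker pen, black with a blue cap, 17 x 136 x 19 mm, about 16 g, at first lying on the shut cover (so its underside is 104 mm above the bench). Origin: centre of its underside; y along the pen, x across it, z up.
- notepad: Cream spiral notepad lying fixed on the bench, 210 mm (x) by 152 mm (y), writing surface 11 mm above the bench (the spiral wire stands to 14 mm). Origin: centre of its underside; x along its long side.
- cup: Specimen cup with a red screw lid, 62 mm diameter, 68 mm tall, standing. Origin: centre of its underside. Leave alone.
- dropper_bottle: Brown dropper bottle with a black bulb, 33 mm diameter, 102 mm tall, standing. Origin: centre of its underside. Leave alone.
- small_timer: Small white digital timer lying flat, 62 x 66 x 19 mm. Origin: centre of its underside. Leave alone.
- drum (a point): Centre of the fixed grey scale drum at the incubator's left rear corner: radius 50 mm, 26 mm wide, axis on the hinge axis, 147 mm left of the incubator's middle. A red pointer on the cover runs round its white rim: in the green band at cover angles 0.68 to 0.86, at the orange balance line at 0.88 to 0.92.
Mind the look-alikes: they are no part of the job. Several things have the shape of the marker; the one meant has the colours described above.

How it is judged:
On the way, in this order (a step that is already met when the one before it is completed fails the run):
1. the marker pen lies released on the notepad while the cover is still shut (x of marker in the frame of notepad between -0.1 and 0.1 m and y of marker in the frame of notepad between -0.07 and 0.07 m and height (world z) of marker between 0.005 and 0.032 m and linear speed of marker below 0.03 m/s and contact force between the fingers and marker below 0.05 N and value of joint cover below 0.05 rad), for 0.2 s.
2. the cover, held by its handle, is past its balance point (value of joint cover above 0.96 rad and contact force between the fingers and cover above 0.08 N), for 0.1 s.
At the end, for the whole second after the job is handed in: The cover stands still between 0.66 and 0.885 rad (pointer in the green band, below the balance point at 0.90), with the fingers holding it at its handle; the marker pen lies at rest and released on the notepad, its middle within 100 mm (long side) and 70 mm (short side) of the pad's middle (value of joint cover between 0.66 and 0.885 rad and velocity of joint cover between -0.05 and 0.05 rad/s and contact force between the fingers and cover above 0.08 N and distance between the grasp point and handle below 0.06 m and x of marker in the frame of notepad between -0.1 and 0.1 m and y of marker in the frame of notepad between -0.07 and 0.07 m and height (world z) of marker between 0.005 and 0.032 m and linear speed of marker below 0.03 m/s and contact force between the fingers and marker below 0.05 N); the arm keeps its last pose, push and grip.
It fails at once if the cup, the dropper bottle or the small timer is moved by more than 30 mm or tipped over (distance of any of cup, dropper_bottle, small_timer from where it was at the start of the episode above 0.03 m or angle between any of cup, dropper_bottle, small_timer's own z axis and vertical above 0.5 rad).
It also fails if it takes over 61 s, if anything falls off the work surface, if the arm or the gripper's body presses on something with over 40 N, if the wrist force passes 120 N, or if a joint passes its speed limit or range.

## Working session

There is one attempt and no reset: what is moved stays moved. The work goes in short steps, Python scripts to look and compute and a shell command to move; the robot and the scene stay as the last step left them, time stands still between calls to the robot, and variables do not carry over. Pictures are saved under pics/ and viewed, about 8 in all and at most 12, crops included, and the job is handed in when it is done.

```bash
mkdir -p pics; cat > h.py <<'E'
from workcell import *
import numpy as np, cv2
def cam(n):
    c=read_camera(n); h=c["pixels"].shape[0]
    f=h/2/np.tan(np.radians(c["vertical_fov"])/2)
    c["K"]=np.array([[f,0,c["cx"]],[0,f,c["cy"]],[0,0,1]]); c["D"]=np.array(c["distortion"],float)
    c["T"]=np.array(c["camera_from_world"]); return c
def ray(c,uv):
    p=cv2.undistortPoints(np.array(uv,float).reshape(-1,1,2),c["K"],c["D"]).reshape(-1,2)
    R,t=c["T"][:3,:3],c["T"][:3,3]
    return -R.T@t,np.c_[p,np.ones(len(p))]@R
def onz(c,uv,z):
    o,d=ray(c,uv); return o+d*((z-o[2])/d[:,2])[:,None]
def cloud(c):
    z=c["range_z"]; v,u=np.mgrid[:z.shape[0],:z.shape[1]]
    o,d=ray(c,np.c_[u.ravel(),v.ravel()]); P=o+d*z.reshape(-1,1); P[z.ravel()==0]=np.nan
    return P.reshape(*z.shape,3)
def proj(c,P):
    return cv2.projectPoints(np.array(P,float).reshape(-1,3),cv2.Rodrigues(c["T"][:3,:3])[0],c["T"][:3,3],c["K"],c["D"])[0].reshape(-1,2)
E
python3 - <<'E'
from h import *
for n in("top","side"):
    c=cam(n); cv2.imwrite(f"pics/{n}0.png",c["pixels"]); print(n,c["K"],c["D"],(-c["T"][:3,:3].T@c["T"][:3,3]))
s=get_state(); print(s["time_s"],s["ee_rot"],s["gripper_width"])
E
```

```text
top [[486.26518878   0.         286.59785231]
 [  0.         486.26518878 210.4412762 ]
 [  0.           0.           1.        ]] [-0.12144688  0.          0.          0.          0.        ] [0.33798893 0.00230719 1.45950701]
side [[386.61316133   0.         277.95654162]
 [  0.         386.61316133 207.88914169]
 [  0.           0.           1.        ]] [-0.08849284  0.          0.          0.          0.        ] [ 0.24991173 -0.25909382  0.975431  ]
0.1 [[-8.91641170e-01  4.52741665e-01 -1.00424760e-03]
 [ 4.52742747e-01  8.91639745e-01 -1.60345118e-03]
 [ 1.69477913e-04 -1.88436890e-03 -9.99998210e-01]] 0.09509479380403717
```

View pics/top0.png

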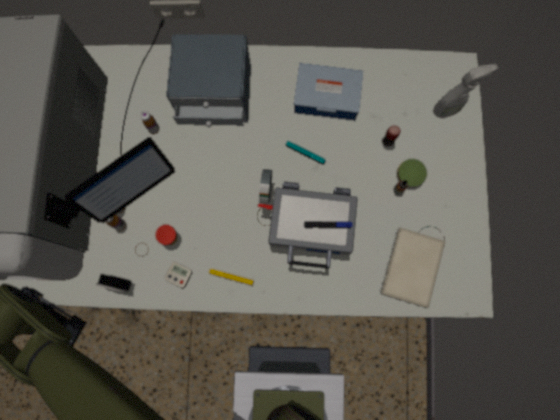

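View pics/side0.png

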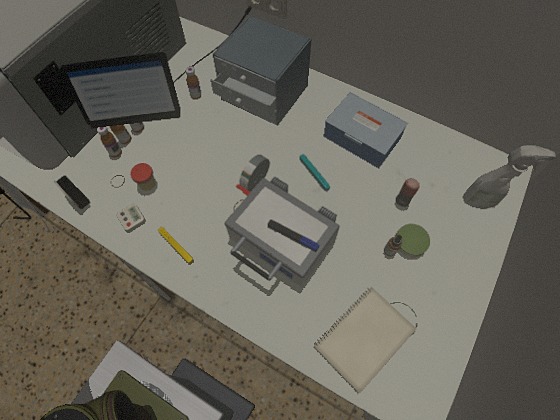

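Top view: the marker is at (328,225) on the cover, handle bar at about (310,266), drum (265,190) with the red pointer, notepad (414,267), cup (166,235), timer (178,275). Next I measure these.

```bash
python3 - <<'E'
from h import *
def rect(pts,name):
    r=cv2.minAreaRect(pts.astype(np.float32)); b=cv2.boxPoints(r)
    e1,e2=b[1]-b[0],b[2]-b[1]; L,S=(e1,e2) if np.hypot(*e1)>np.hypot(*e2) else (e2,e1)
    print(name,len(pts),"c",np.round(r[0],4),"L %.3f S %.3f"%(np.hypot(*L),np.hypot(*S)),"long dir deg %.1f"%(np.degrees(np.arctan2(L[1],L[0]))%180))
def big(m):
    n,l,s,_=cv2.connectedComponentsWithStats(m.astype(np.uint8)); i=1+np.argmax(s[1:,4]); return l==i
for n in("top","side"):
    c=cam(n);P=cloud(c);I=c["pixels"].astype(int);hsv=cv2.cvtColor(c["pixels"],cv2.COLOR_BGR2HSV)
    box={"top":(350,182,265,275),"side":(345,175,222,290)}[n]
    u1,v0,u0,v1=box; roi=np.zeros(I.shape[:2],bool);roi[v0:v1,u0:u1]=1
    uvof=lambda m:np.argwhere(m)[:,::-1]
    gray=I.max(2)
    mk={"top":(300,215,358,236),"side":(262,215,325,255)}[n]
    r2=np.zeros_like(roi);r2[mk[1]:mk[3],mk[0]:mk[2]]=1
    m=big(r2&((gray<60)|((hsv[...,1]>110)&(hsv[...,0]>105)&(hsv[...,0]<135))))
    Q=P[m];print(n,"marker z med",np.nanmedian(Q[:,2])); rect(onz(c,uvof(m),.115)[:,:2],"marker")
    blue=m&(hsv[...,1]>110)&(gray>50); print("cap",onz(c,uvof(blue),.115).mean(0))
    # cover
    m=big((P[...,2]>.09)&(P[...,2]<.112)&(P[...,0]>.2)&(P[...,0]<.65)&(abs(P[...,1]+.06)<.22))
    print("cover z",np.nanmedian(P[m][:,2]))
    hb={"top":(286,255,335,275),"side":(228,243,280,283)}[n]
    r3=np.zeros_like(roi);r3[hb[1]:hb[3],hb[0]:hb[2]]=1
    m=big(r3&(gray<55)); print("handle z",np.nanpercentile(P[m][:,2],[10,50,90])); rect(onz(c,uvof(m),.098)[:,:2],"handle")
    nb={"top":(375,220,450,310),"side":(305,280,425,400)}[n]
    r4=np.zeros_like(roi);r4[nb[1]:nb[3],nb[0]:nb[2]]=1
    m=big(r4&(I[...,2]-I[...,0]>18)&(gray>100)); print("pad z",np.nanmedian(P[m][:,2])); rect(onz(c,uvof(m),.011)[:,:2],"pad")
    wb={"top":(272,190,355,250),"side":(228,180,338,275)}[n]
    r5=np.zeros_like(roi);r5[wb[1]:wb[3],wb[0]:wb[2]]=1
    m=r5&(abs(P[...,2]-.104)<.008);print("cov z",np.nanmedian(P[m][:,2])); rect(P[big(m)][:,:2],"cover")
    cv2.imwrite(f"pics/{n}1.png",cv2.resize(c["pixels"][182:282,255:365] if n=="top" else c["pixels"][150:290,215:345],None,fx=4,fy=4))
E
```

```text
top marker z med 0.12066419658925032
marker 238 c [ 0.5742 -0.0988] L 0.129 S 0.014 long dir deg 91.4
cap [ 0.57573675 -0.14262151  0.115     ]
cover z 0.10388735261666038
handle z [0.09823599 0.1014283  0.10526255]
handle 95 c [ 0.4637 -0.047 ] L 0.105 S 0.012 long dir deg 85.1
pad z 0.011594195053419964
pad 3221 c [ 0.4707 -0.3644] L 0.208 S 0.145 long dir deg 164.3
cov z 0.1041631671535832
cover 4356 c [ 0.5909 -0.0578] L 0.235 S 0.172 long dir deg 91.4
side marker z med 0.12038663331023602
marker 275 c [ 0.5717 -0.0956] L 0.131 S 0.020 long dir deg 90.6
cap [ 0.57168386 -0.14163746  0.115     ]
cover z 0.10457521714112028
handle z [0.09790739 0.10073095 0.10385856]
handle 122 c [ 0.4614 -0.0446] L 0.109 S 0.009 long dir deg 84.8
pad z 0.011351878453953246
pad 5293 c [ 0.4685 -0.3636] L 0.211 S 0.148 long dir deg 164.3
cov z 0.10453172875772643
cover 6069 c [ 0.5766 -0.0346] L 0.281 S 0.237 long dir deg 85.2
```

View pics/top1.png

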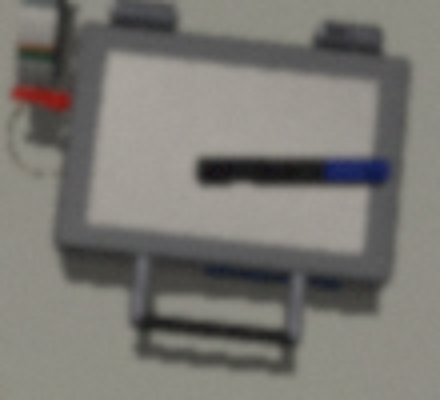

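Measurements from the two views agree to within 3 mm. The handle is at (0.4625, -0.046) with incubator yaw about -5°. The marker is at (0.573, -0.097), axis at 91°. The pad is at (0.4695, -0.364), long axis at 164°. The crop shows the pen clear of the handle. Moving above the pen.

```bash
python3 -m crank '[[0.6,[0.1,-0.3,0.03],[0,0,-30]],[0.6,[0.1,-0.3,0.03],[0,0,-30]],[0.6,[0.1,-0.3,0.03],[0,0,-30]],[0.6,[0.1,-0.3,0.03],[0,0,-30]],[0.6,[0.279,-0.677,0],[0,0,-62]],[0.6,[0.279,-0.677,0],[0,0,-62]],[0.6,[0.279,-0.677,0],[0,0,-62]],[0.6,[0.279,-0.677,0],[0,0,-62]],[0.6,[0.279,-0.677,0],[0,0,-62]],[0.6,[0.279,-0.677,0],[0,0,-62]]]' 10; python3 -c "
from h import *;s=get_state();print(s['time_s'],s['eef_pos'],s['qpos'],s['ee_rot'])"
```

```text
time_s: 1.45
eef_pos: [0.5284, 0.0004, 0.22]
ee_rot: [[-0.019, 1.0, 0.001], [1.0, 0.019, 0.0], [0.0, 0.001, -1.0]]
ft_force: [-0.0, 0.1, 0.8]
gripper_width: 0.0573
1.45 [5.28372791e-01 4.15626558e-04 2.19985508e-01] [-1.00967248e-01 -1.51682056e-01  1.91387221e+00  2.48466431e-04
  1.37885856e+00 -1.19640421e-01] [[-1.86248150e-02  9.99826383e-01  5.65758941e-04]
 [ 9.99826527e-01  1.86247114e-02  1.87834194e-04]
 [ 1.77264486e-04  5.69159174e-04 -9.99999822e-01]]
```

```bash
python3 -m crank '[[0.5,[0.04,-0.09,-0.04],[0,0,0]],[0.5,[0.04,-0.09,-0.04],[0,0,0]],[0.5,[0.04,-0.09,-0.04],[0,0,0]],[0.5,[0.04,-0.09,-0.04],[0,0,0]]]'; python3 - <<'E'
from h import *
c=cam("side");cv2.imwrite("pics/s2.png",cv2.resize(c["pixels"][130:300,190:390],None,fx=4,fy=4,interpolation=2)[:600])
s=get_state();print(s["eef_pos"],proj(c,[s["eef_pos"],[s["eef_pos"][0],s["eef_pos"][1],.11],[.573,-.097,.115]]))
E
```

```text
time_s: 1.95
eef_pos: [0.5677, -0.0872, 0.18]
ee_rot: [[-0.019, 1.0, -0.0], [1.0, 0.019, 0.0], [0.0, -0.0, -1.0]]
ft_force: [-0.5, 0.0, -0.0]
gripper_width: 0.0476
[ 0.56788072 -0.08678398  0.18053147] [[288.06937437 223.00119031]
 [287.70373398 235.06710149]
 [292.4656551  234.55565966]]
```

View pics/s2.png

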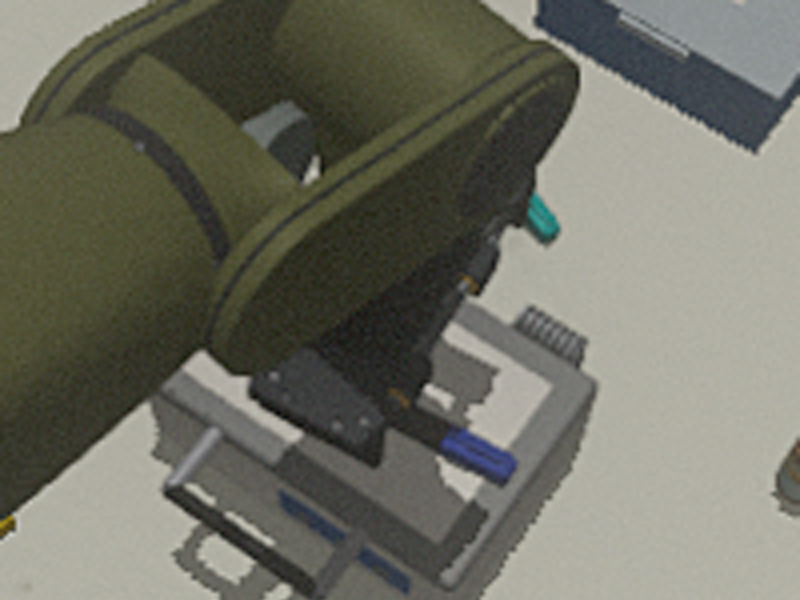

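Side view: the pen passes between the open fingers, with its cap at (480,455) in the crop. Going down and gripping.

```bash
python3 -m crank '[[0.5,[0.005,-0.01,-0.05],[0,0,0]],[0.5,[0.005,-0.01,-0.072],[0,0,0]],[0.5,[0.005,-0.01,-0.072],[0,0,0]],[0.5,[0.005,-0.01,-0.072],[0,0,0]],[0.0,[0.005,-0.01,-0.072],[0,0,0]],[0.0,[0.005,-0.01,-0.072],[0,0,0]],[0.0,[0.005,-0.01,-0.072],[0,0,0]],[0.0,[0.005,-0.01,-0.072],[0,0,0]]]' 12
```

```text
time_s: 3.0
eef_pos: [0.573, -0.0976, 0.1082]
ee_rot: [[-0.019, 1.0, 0.0], [1.0, 0.019, 0.0], [-0.0, 0.0, -1.0]]
ft_force: [-1.0, -0.6, 0.9]
gripper_width: 0.0163
```

```bash
python3 -m crank '[[0,[0,0,0.05],[0,0,0]],[0,[0,0,0.09],[0,0,0]],[0,[-0.1035,-0.267,0.09],[0,0,73]],[0,[-0.1035,-0.267,0.09],[0,0,73]],[0,[-0.1035,-0.267,0.09],[0,0,73]],[0,[-0.1035,-0.267,0.09],[0,0,73]],[0,[-0.1035,-0.267,0.09],[0,0,73]],[0,[-0.1035,-0.267,0.09],[0,0,73]],[0,[-0.1035,-0.267,0.09],[0,0,73]],[0,[-0.1035,-0.267,0.09],[0,0,73]]]'; python3 - <<'E'
from h import *
c=cam("side");cv2.imwrite("pics/s3.png",cv2.resize(c["pixels"][170:400,220:450],None,fx=2.6,fy=2.6,interpolation=2))
print(get_state()["qpos"])
E
```

```text
time_s: 4.25
eef_pos: [0.4692, -0.3647, 0.1978]
ee_rot: [[-0.961, 0.276, -0.0], [0.276, 0.961, 0.0], [0.0, 0.0, -1.0]]
ft_force: [1.1, -0.7, -0.7]
gripper_width: 0.0169
[-7.50777968e-01  1.33640722e-02  1.79514444e+00  5.79857241e-05
  1.33346212e+00 -2.04161939e+00]
```

View pics/s3.png

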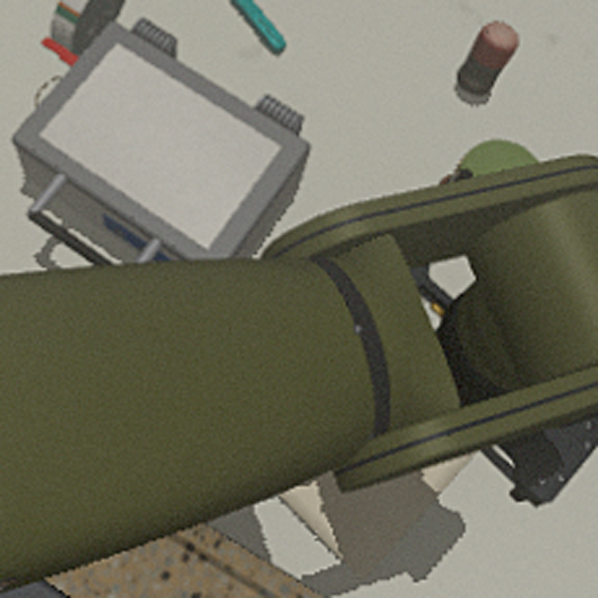

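The cover is empty and shut, and the arm hides the pad. The grip still reads 17 mm, so the pen is held. Lowering and releasing it.

```bash
python3 -m crank '[[0,[0,0,-0.06],[0,0,0]],[0,[0,0,-0.12],[0,0,0]],[0,[0,0,-0.165],[0,0,0]],[0,[0,0,-0.181],[0,0,0]],[0,[0,0,-0.181],[0,0,0]],[0,[0,0,-0.181],[0,0,0]],[0.4,[0,0,-0.181],[0,0,0]],[0.4,[0,0,-0.181],[0,0,0]],[0.4,[0,0,-0.181],[0,0,0]]]' && python3 -m crank '[[0.4,[0,0,0.06],[0,0,0]],[0.4,[0,0,0.12],[0,0,0]],[0.4,[0,0,0.18],[0,0,0]],[0.4,[-0.007,0.318,0.18],[0,0,-79]],[0.4,[-0.007,0.318,0.18],[0,0,-79]],[0.4,[-0.007,0.318,0.18],[0,0,-79]],[0.4,[-0.007,0.318,0.18],[0,0,-79]],[0.4,[-0.007,0.318,0.18],[0,0,-79]],[0.4,[-0.007,0.318,0.18],[0,0,-79]],[0.4,[-0.007,0.318,0.18],[0,0,-79]]]'
```

```text
time_s: 5.42
eef_pos: [0.4696, -0.3648, 0.0175]
ee_rot: [[-0.962, 0.274, 0.001], [0.274, 0.962, -0.001], [-0.001, -0.0, -1.0]]
ft_force: [0.6, 0.5, 0.0]
gripper_width: 0.037
time_s: 6.68
eef_pos: [0.4622, -0.0448, 0.1971]
ee_rot: [[-0.033, 0.999, 0.0], [0.999, 0.033, 0.0], [0.0, 0.0, -1.0]]
ft_force: [0.4, 0.2, 0.3]
gripper_width: 0.0382
```

```bash
python3 -m crank '[[0.4,[0,0,-0.03],[0,0,-7]],[0.4,[0,0,-0.03],[0,0,-7]],[0.4,[0,0,-0.03],[0,0,-7]]]'; python3 - <<'E'
from h import *
c=cam("side");cv2.imwrite("pics/s4.png",cv2.resize(c["pixels"][170:400,200:440],None,fx=2.5,fy=2.5,interpolation=2))
I=c["pixels"].astype(int);P=cloud(c)
s=get_state();e=s["eef_pos"];print(e,"crop px of tcp, tcp at bar height, handle", (proj(c,[e,[e[0],e[1],.096],[.4625,-.046,.096]])-[200,170])*2.5)
E
```

```text
time_s: 7.05
eef_pos: [0.4626, -0.0467, 0.1677]
ee_rot: [[0.085, 0.996, 0.001], [0.996, -0.085, -0.0], [-0.0, 0.001, -1.0]]
ft_force: [-0.7, -0.1, 2.2]
gripper_width: 0.0381
[ 0.46296408 -0.04680033  0.16814223] crop px of tcp, tcp at bar height, handle [[121.39389714 210.63728457]
 [127.4242974  236.49441345]
 [126.45379309 236.48648635]]
```

View pics/s4.png

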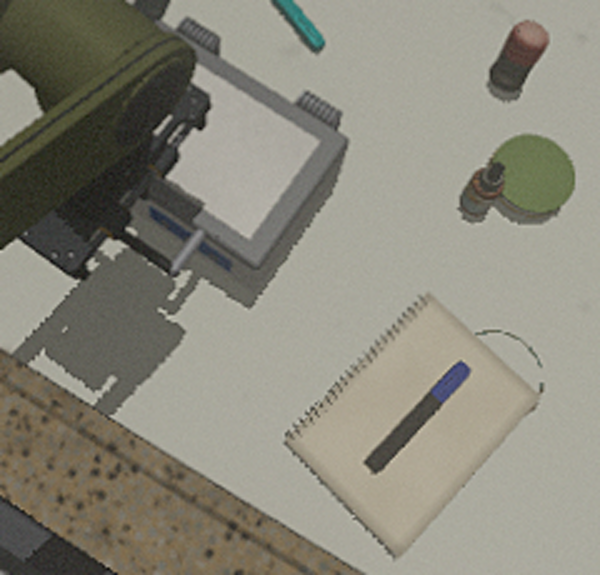

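The pen lies in the middle of the pad, along its long side. The fingers straddle the bar. Descending and gripping the handle.

```bash
python3 -m crank '[[0.4,[0,0,-0.05],[0,0,0]],[0.4,[0,0,-0.085],[0,0,0]],[0.4,[0,0,-0.085],[0,0,0]],[0.4,[0,0,-0.085],[0,0,0]],[0,[0,0,-0.085],[0,0,0]],[0,[0,0,-0.085],[0,0,0]],[0,[0,0,-0.085],[0,0,0]],[0,[0,0,-0.085],[0,0,0]]]' 15; python3 - <<'E'
import numpy as np
for a in (.15,.3,.45,.6,.75,.9,1.0,1.05,.9,.77): 
    d=.21*(1-np.cos(a)); print(a,np.round([d*.9962,-d*.0872,.21*np.sin(a)],4))
E
```

```text
time_s: 8.1
eef_pos: [0.4612, -0.0465, 0.0823]
ee_rot: [[0.086, 0.996, -0.003], [0.996, -0.086, 0.0], [-0.0, -0.003, -1.0]]
ft_force: [-5.2, -0.5, 4.9]
gripper_width: 0.0114
0.15 [ 0.0023 -0.0002  0.0314]
0.3 [ 0.0093 -0.0008  0.0621]
0.45 [ 0.0208 -0.0018  0.0913]
0.6 [ 0.0365 -0.0032  0.1186]
0.75 [ 0.0561 -0.0049  0.1431]
0.9 [ 0.0792 -0.0069  0.1645]
1.0 [ 0.0962 -0.0084  0.1767]
1.05 [ 0.1051 -0.0092  0.1822]
0.9 [ 0.0792 -0.0069  0.1645]
0.77 [ 0.059  -0.0052  0.1462]
```

Gripped at 11.4 mm, which fits the 12 mm bar. Following the arc to about 0.6 rad.

```bash
python3 -m crank '[[0,[-0.001,0,0.016],[0,0,0]],[0,[0.001,0,0.0314],[0,0,0]],[0,[0.004,-0.0005,0.047],[0,0,0]],[0,[0.008,-0.001,0.062],[0,0,0]],[0,[0.013,-0.0015,0.077],[0,0,0]],[0,[0.020,-0.002,0.091],[0,0,0]],[0,[0.027,-0.0025,0.105],[0,0,0]],[0,[0.0355,-0.003,0.1186],[0,0,0]],[0,[0.0355,-0.003,0.1186],[0,0,0]]]'; python3 - <<'E'
from h import *
c=cam("side");cv2.imwrite("pics/s5.png",cv2.resize(c["pixels"][130:300,190:390],None,fx=3.5,fy=3.5,interpolation=2))
s=get_state();print(s["eef_pos"],s["ft_force"],s["gripper_width"])
E
```

```text
time_s: 9.22
eef_pos: [0.4971, -0.0497, 0.203]
ee_rot: [[0.086, 0.996, -0.004], [0.996, -0.086, -0.0], [-0.001, -0.004, -1.0]]
ft_force: [-9.4, 0.4, 4.6]
gripper_width: 0.0119
[ 0.49669758 -0.04968978  0.2024145 ] [-9.47578564  0.78267442  4.60082231] 0.011655355546559361
```

View pics/s5.png

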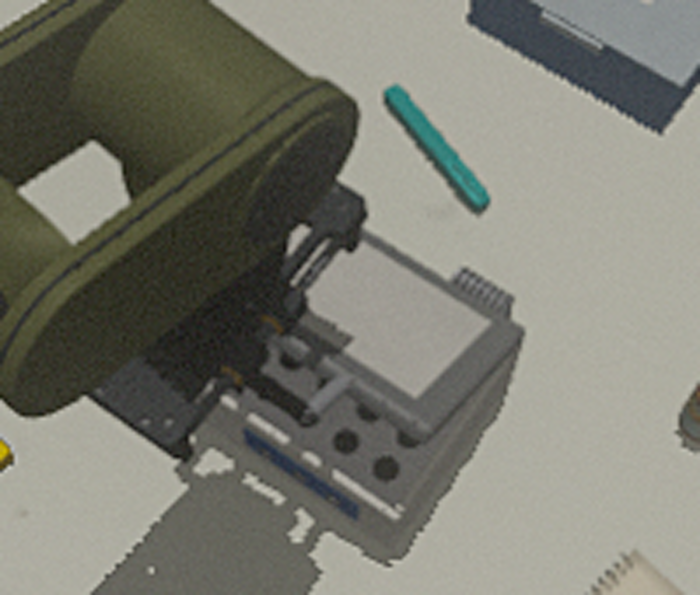

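The cover follows the handle, with radial force around 10 N. Continuing past balance to about 1.05 rad, biased slightly outward.

```bash
python3 -m crank '[[0,[0.007,-0.001,0.013],[0,0,0]],[0,[0.016,-0.0015,0.0245],[0,0,0]],[0,[0.025,-0.002,0.0355],[0,0,0]],[0,[0.0355,-0.003,0.0459],[0,0,0]],[0,[0.046,-0.004,0.055],[0,0,0]],[0,[0.058,-0.005,0.0581],[0,0,0]],[0,[0.0665,-0.006,0.0636],[0,0,0]],[0,[0.0665,-0.006,0.0636],[0,0,0]],[0,[0.0665,-0.006,0.0636],[0,0,0]]]'; python3 - <<'E'
from h import *
c=cam("side")
s=get_state();e=s["eef_pos"];print(e,s["ft_force"],s["gripper_width"])
d=e-[.4612,-.0465,.0823]; print("angle est",np.arctan2(d[2],.21-d[0]/.9962), "radius",np.hypot(d[2],.21-d[0]/.9962))
# cover tilt from the plane of its surface: points above the box
P=cloud(c)[130:300,190:390].reshape(-1,3)
I=c["pixels"][130:300,190:390].reshape(-1,3).astype(int)
x=(P-[.6717,-.0643,.096])@np.array([.9962,-.0872,0]); y=(P-[.6717,-.0643,.096])@np.array([.0872,.9962,0]); z=P[:,2]-.096
m=(x<-.02)&(x>-.16)&(y<.09)&(y>-.1)&(z>.03)&(z<.2)&(I.min(1)>120)
print(m.sum(),"tilt",np.median(np.arctan2(z[m]-.008*.5,-x[m])),np.arctan(-np.polyfit(x[m],z[m],1)[0]))
cv2.imwrite("pics/s6.png",cv2.resize(c["pixels"][130:300,190:390],None,fx=3.5,fy=3.5,interpolation=2))
E
```

```text
time_s: 10.4
eef_pos: [0.565, -0.0558, 0.2681]
ee_rot: [[0.086, 0.996, 0.001], [0.996, -0.086, -0.001], [-0.001, 0.001, -1.0]]
ft_force: [-4.5, -2.1, 7.6]
gripper_width: 0.0115
[ 0.5649277  -0.05577385  0.26803455] [-5.16959737 -0.92385521  9.27398042] 0.011722362143313837
angle est 1.052695560354616 radius 0.21379238312672033
139 tilt 1.1142867031227939 1.0404733107996913
```

View pics/s6.png

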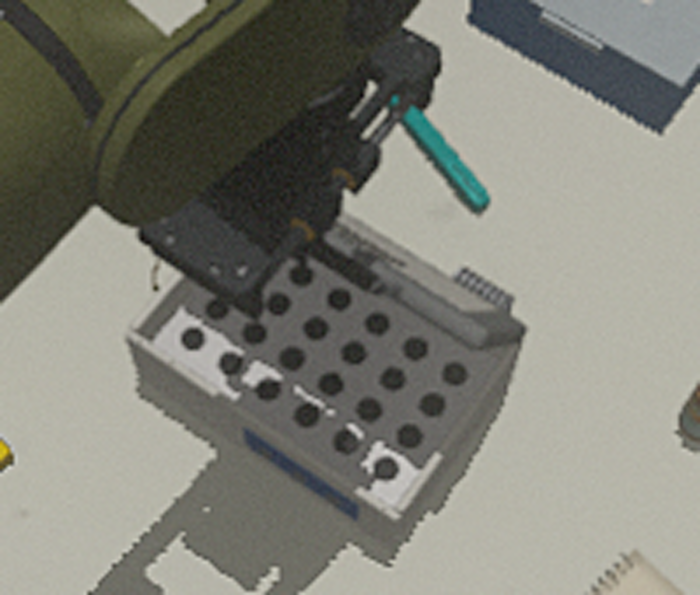

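Past the balance point: the kinematic estimate is 1.05 rad and the cover plane fit gives 1.04. Bringing it back to 0.77.

```bash
python3 -m crank '[[0,[-0.009,0.001,-0.006],[0,0,0]],[0,[-0.0175,0.0015,-0.0115],[0,0,0]],[0,[-0.026,0.002,-0.0175],[0,0,0]],[0,[-0.033,0.003,-0.0235],[0,0,0]],[0,[-0.040,0.0035,-0.030],[0,0,0]],[0,[-0.046,0.004,-0.036],[0,0,0]],[0,[-0.046,0.004,-0.036],[0,0,0]],[0,[-0.046,0.004,-0.036],[0,0,0]],[0,[-0.046,0.004,-0.036],[0,0,0]]]'; python3 - <<'E'
from h import *
c=cam("side");t=cam("top")
s=get_state();e=s["eef_pos"];print(e,s["ft_force"],s["gripper_width"],abs(s["joint_vel"]).max())
d=e-[.4612,-.0465,.0823]; print("angle est",np.arctan2(d[2],.21-d[0]/.9962), "radius",np.hypot(d[2],.21-d[0]/.9962))
P=cloud(c)[130:300,190:390].reshape(-1,3)
I=c["pixels"][130:300,190:390].reshape(-1,3).astype(int)
x=(P-[.6717,-.0643,.096])@np.array([.9962,-.0872,0]); y=(P-[.6717,-.0643,.096])@np.array([.0872,.9962,0]); z=P[:,2]-.096
m=(x<-.02)&(x>-.16)&(y<.09)&(y>-.1)&(z>.03)&(z<.2)&(I.min(1)>120)
print(m.sum(),"tilt",np.arctan(-np.polyfit(x[m],z[m],1)[0]))
a=cv2.resize(c["pixels"][130:300,190:390],None,fx=2.3,fy=2.3,interpolation=2)
b=cv2.resize(t["pixels"][165:235,235:305],(391,391),interpolation=2)
cv2.imwrite("pics/s7.png",cv2.hconcat([a[:391,:400],b]))
E
```

```text
time_s: 11.58
eef_pos: [0.5175, -0.0515, 0.2284]
ee_rot: [[0.086, 0.996, -0.003], [0.996, -0.086, 0.0], [-0.0, -0.003, -1.0]]
ft_force: [-5.9, -0.6, 5.3]
gripper_width: 0.0115
[ 0.517552   -0.05150688  0.22841382] [-6.70012327 -1.46062836  5.47393933] 0.011372695758491065 0.0017649918643413685
angle est 0.7609686873675768 radius 0.21187483561570095
817 tilt 0.7480454241791759
```

View pics/s7.png

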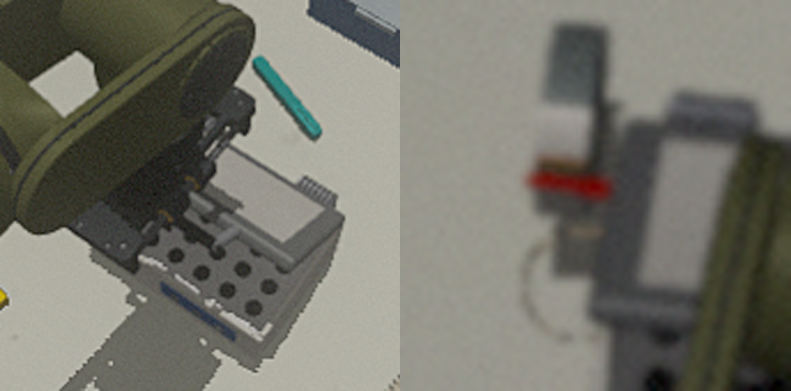

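The pointer at (570,185) stands over the green band, just in front of the orange line at (560,162). The two angle estimates, 0.76 and 0.75 rad, agree, and the arm is still. Handing in.

```bash
python3 -c "
from workcell import *
print(job_done())"
```

```text
the job is handed in; nothing more can be done
None
```

The job is handed in at about 12 s, with the gripper still holding the cover by its handle in the green band. No verdict was reported.

- **Marker:** I lifted the pen off the shut cover and laid it in the middle of the notepad, along its long side. A picture after release showed it flat on the pad with the fingers clear.
- **Raising the cover:** I pinched the bar at 15 N (width reading 11.5 mm) and raised it to about 1.05 rad by arm position. A fit to the cover surface gave 1.04 rad, so it was clearly past the balance mark.
- **Final hold:** I lowered it and held it. The last estimates were 0.76 rad (arm position) and 0.75 rad (surface fit), and the top picture shows the pointer in the green band just below the orange line. The arm was still and the wrist force was about 9 N.
- **Disagreement:** The radius worked out from the arm position was up to 4 mm over the nominal 210 mm, so the fingers may have slid slightly on the bar.
- **Not checked:** I did not measure the cup, dropper bottle or timer again at the end. The planned paths kept clear of them, and no forces suggested contact.

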